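# Post a carton through the sprung flap of the returns box

### The job

Return the small carton that stands on the steel sill of the blue returns box: push the self-closing flap open with one finger and keep it open with that finger while the other finger pushes the carton through the doorway, so that it drops into the bin behind and the flap swings shut again. The flap must be open before the carton gets to it, and the carton must never push or strike the flap. Pick nothing up, and leave the can, the chrome cover and the cup where they stand.

Things in the scene. Friction and masses are not known exactly. Their poses are not given: they have to be found in the camera images.
- returns_box: Blue steel returns box fixed on the bench, 385 mm long (x), 220 wide (y). Origin: on the bench under the middle of the doorway, in the shut flap's plane; x points through the doorway into the bin (away from the robot), y left, z up. Walls and jambs are 125 mm high; the doorway spans y = -60 to +62 mm and has no lintel: fingers can come down into it from above
- sill (a point): Point on the flat steel sill in the middle of the doorway, 80 mm above the box's origin, same axes. The sill spans x = -170 to +6 mm, y = -110 to 110 mm; at x = 6 mm it ends in a sheer 72 mm drop into the bin: a carton whose middle is pushed past that edge tips and falls in, below the flap. A kerb 18 mm high stands on the sill at y = -60 to -64 mm, x = -165 to 0 mm
- bin (a point): Middle of the bin's floor, 107 mm beyond the doorway plane, 8 mm above the bench, axes as the box. The bin is inside 203 mm long (x) and 208 mm wide (y), walls 6 mm thick and up to 125 mm above the bench; open above, except for a hood over its far 65 mm, 129 mm above the bench
- flap (a joint): Angle (rad) of the aluminium flap: 0 shut, 1.6 fully open; its free edge swings into the bin (+x). A spring shuts it: 0.025 N m when shut, 0.09 N m at 1.3 rad (1 to 4 N at 25 mm from the hinge); let go, it shuts in about a second
- hinge (a point): On the flap's upright hinge axis at the doorway's left jamb, at sill height: x = 0, y = +62 mm from the sill point, axes as the box. A 10 mm post stands there. The shut flap runs from here to the right (-y): a plate 4 mm thick, from 4 to 117 mm from the axis, from 3 to 45 mm above the sill
- carton_center (a point): Centre of the small plain cardboard carton, 44 long (x) x 36 wide (y) x 34 high (z) mm, about 0.1 kg, that stands on the sill in front of the right-hand (free edge) half of the flap, its long side roughly along the returns box's x. The point is 17 mm above its underside
- can: Closed can with a paper label, 60 mm diameter, 140 mm high, standing on the bench left of the returns box; origin at the centre of its underside; bystander
- cover: Round chrome cover, 104 mm diameter, 18 mm high, lying on the bench right of the returns box; origin at the centre of its underside; bystander
- hardware_cup: White cup, 64 mm across the rim, 60 mm high, on the bench left of the bin; origin at the centre of its underside; bystander
Not all that is in view belongs to the job. Of the things shaped like the part that bears carton_center, the cardboard one is meant.

How it is judged:
On the way, in this order (a step that is already met when the one before it is completed fails the run):
1. a finger has pushed the flap open before the carton reaches it (value of joint flap above 0.3 rad and contact force between the fingers and flap above 0.1 N and x of carton_center in the frame of returns_box below -0.018 m).
2. with the flap held open by a finger, a finger pushes the carton into the doorway (value of joint flap above 0.3 rad and contact force between the fingers and flap above 0.1 N and contact force between the fingers and carton above 0.05 N and x of carton_center in the frame of returns_box above -0.014 m and z of carton_center in the frame of returns_box above 0.08 m).
At the end, for the whole second after the job is handed in: The carton lies at rest inside the bin (its centre within the bin's walls and lower than 65 mm above the bench), the flap is shut (within 0.08 rad), and the can, the cover and the cup are within 20 mm of where they stood (x of carton_center in the frame of returns_box between 0.012 and 0.205 m and y of carton_center in the frame of returns_box between -0.1 and 0.1 m and z of carton_center in the frame of returns_box below 0.065 m and linear speed of carton below 0.02 m/s and value of joint flap below 0.08 rad and distance of each of can, cover, hardware_cup from where it was at the start of the episode below 0.02 m); the robot touches nothing.
It fails at once if the carton pushes or strikes the flap (more than 1 N) (contact force between carton and flap above 1 N).
It fails at once if the carton is lifted off the sill (centre more than 18 mm higher than as it stood) (z of carton_center in the frame of returns_box above 0.115 m).
It fails at once if a bystander is knocked (moved over 20 mm) (distance of any of can, cover, hardware_cup from where it was at the start of the episode above 0.02 m).
It also fails if it takes over 38 s, if anything falls off the work surface, if the arm or the gripper's body presses on something with over 40 N, if the wrist force passes 120 N, or if a joint passes its speed limit or range.

### The arm

A 6-joint arm with a two-finger parallel gripper is mounted at the origin on the work surface. World frame = base frame: x ahead of the robot, y to its left, z up, the work surface at z = 0. Lengths are in m, angles in rad, forces in N, time in s.
With the tool pointing down it reaches from about 0.35 to 0.85 m from the base axis. Payload 8.1 kg.
Tool frame: the origin (TCP) lies midway between the tips of the shut fingers; the grasp point (between the pads) lies 19 mm behind it (robot.grip_point_offset is the distance from the TCP to the grasp point, in m); z points along the fingers, y is the line along which they close (so a half turn about z gives the same grasp; the last joint's range is limited). The gripper opens to 93 mm and grips with 3 to 60 N. Pads are 15 mm wide; open, the fingers measure 128 mm over their backs; the gripper's body (75 mm by 188 mm) begins 65 mm behind the grasp point.
Start: joints at [-1.277, 0.13, 1.488, -0, 1.523, -0.085], TCP at [0.222, -0.557, 0.219] pointing down, gripper open.
Joint ranges: [-2.96, 2.96], [-0.89, 2.26], [0.02, 2.5], [-1.34, 4.48], [0, 2.73], [-2.66, 2.66]. Speed limits (rad/s): [2.39, 2.39, 2.79, 3.14, 3.14, 3.14].

### API

Orientations are given as a rotation vector (axis times angle).
In Python, from plant import robot, read_camera, job gives the robot as it stands.
- The arm moves only by the shell command python3 -m inch 'ROWS' [FORCE]. ROWS is JSON, one flat list of numbers, 5 for each row, row after row: the shift along the world's x, y, z in mm, then the turn about the world's z in degrees, then the opening in per cent of the stroke, from 0 (shut) to 100 (fully open). In form: [dx, dy, dz, yaw, hand, dx, dy, dz, yaw, hand, ...]. A call has 1 to 10 rows; each row is the pose to reach, as a shift and turn from the pose commanded when the call began; what a row does not reach only later rows make up. A row lasts 1/12 s, in which the tool goes at most 41.7 mm and 7.16 degrees, less where a joint would pass 70% of its speed; a pose out of reach is approached as far as the arm can. A call with a gripper value outside its range is refused whole. The fingers move at their own pace and stop on an object; FORCE is the grip in N (left out, the last holds). Time passes only in rows, so rows that repeat a pose let the fingers close. It gives the time, the measured TCP pose, the force, the opening and the grip force at its end, in the units of the state.
- robot.read_state(): the state, without advancing time (a new reading comes with each control period).
- read_camera(name): name is "scene" or "side" or "wrist"; returns a dict with "image" (480x640x3 uint8, blue, green, red), "K" (3x3 intrinsics, pixels), "extrinsics" (4x4, takes a point from world to camera coordinates); the wrist camera has in their place "mount" (4x4, takes a point from camera to tool coordinates, whose origin is the TCP and whose axes are the flange's). Camera axes: x right, y down, z forward; pixel columns grow to the right and rows downward; lengths in m; the calibration is good to about 2 mm. A picture is of the moment at which its call begins: read the wrist's pose just before it. There is no depth.
- job.close_job(): hands the job in; it is judged then, once.
The state is a dict: "t": time; "q": joint angles; "dq": joint speeds; "joint_torque": joint torques, N m; "tool_pos": TCP position; "orientation": TCP orientation; "force": force on the tool from outside, world axes, zero at the start; "wrist_torque": the same for the moment, N m; "opening": finger opening in m; "gripper_force": force on a finger pad.
Only numpy, scipy, OpenCV 4.12 (cv2) and the standard library are available. Lean on these libraries where they do the work, as an engineer would, in place of code of your own. Each camera call takes 0.05 s, during which the arm holds its last target. There are 200 camera calls.

## Working session

There is one attempt and no reset: what is moved stays moved. The work goes in short steps, Python scripts to look and compute and a shell command to move; the robot and the scene stay as the last step left them, time stands still between calls to the robot, and variables do not carry over. Pictures are saved under pics/ and viewed, at most 10 in all, crops included, and the job is handed in when it is done.

```bash
mkdir -p pics; ls; python3 - <<'E'
from plant import robot, read_camera
import cv2, numpy as np
for n in ("scene","side"):
    c=read_camera(n); cv2.imwrite(f"pics/{n}0.png",c["image"]); np.savez(f"{n}0.npz",**{k:np.array(v) for k,v in c.items() if k in("image","K","extrinsics")})
    print(n,np.round(c["K"],1).tolist(),np.round(c["extrinsics"],3).tolist())
s=robot.read_state();print(s)
E
```

```text
pics
scene [[474.7, 0.0, 312.0], [0.0, 474.7, 240.9], [0.0, 0.0, 1.0]] [[0.424, 0.906, -0.006, -0.249], [0.628, -0.299, -0.719, -0.263], [-0.653, 0.301, -0.695, 1.277], [0.0, 0.0, 0.0, 1.0]]
side [[538.6, 0.0, 319.1], [0.0, 538.6, 241.0], [0.0, 0.0, 1.0]] [[0.993, -0.121, 0.004, -0.529], [-0.057, -0.496, -0.866, 0.116], [0.106, 0.86, -0.499, 0.938], [0.0, 0.0, 0.0, 1.0]]
{'t': 0.1, 'q': array([-1.27737015e+00,  1.31087203e-01,  1.48917485e+00,  2.92188539e-06,
        1.52301092e+00, -8.53718887e-02]), 'dq': array([-0.00021033, -0.00101948, -0.00225592,  0.00054351,  0.00021989,
        0.00077829]), 'joint_torque': array([ 2.09998805e-03, -5.61339605e+01, -4.93097377e+01,  7.71413161e-02,
        2.91301747e-02, -5.71913392e-05]), 'tool_pos': array([ 0.22176872, -0.55695075,  0.21768897]), 'orientation': array([-3.08377168e+00, -5.91148676e-01,  2.69376192e-04]), 'force': array([ 0.03582075,  0.00294189, -0.937547  ]), 'wrist_torque': array([-0.00506207, -0.03708452,  0.02355688]), 'gripper_force': 0.0, 'opening': 0.09277922087880189}
```

View pics/scene0.png

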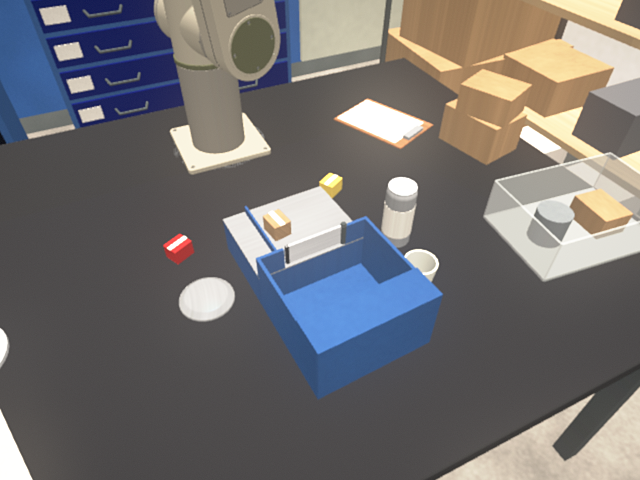

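View pics/side0.png

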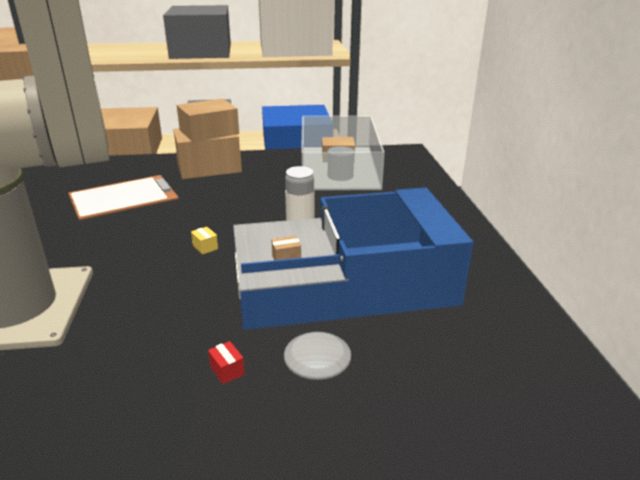

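Candidates: cardboard carton on the sill, scene (277,224) / side (287,247). Look-alikes are the red one, scene (179,249) / side (227,362), and the yellow one, scene (331,185) / side (204,240). There are also large boxes on the shelf, and a cardboard one in the clear tray, scene (601,210). I choose the cardboard one on the sill and check it in a close crop.

```bash
python3 - <<'E'
import cv2
a=cv2.imread("pics/scene0.png")[170:390,215:445]; b=cv2.imread("pics/side0.png")[180:330,225:475]
cv2.imwrite("pics/c1.png",cv2.resize(a[:150,:200],None,fx=4,fy=4,interpolation=cv2.INTER_CUBIC))
cv2.imwrite("pics/c2.png",cv2.resize(b,None,fx=3.2,fy=3.2,interpolation=cv2.INTER_CUBIC))
E
```

```text
(no output)
```

View pics/c1.png

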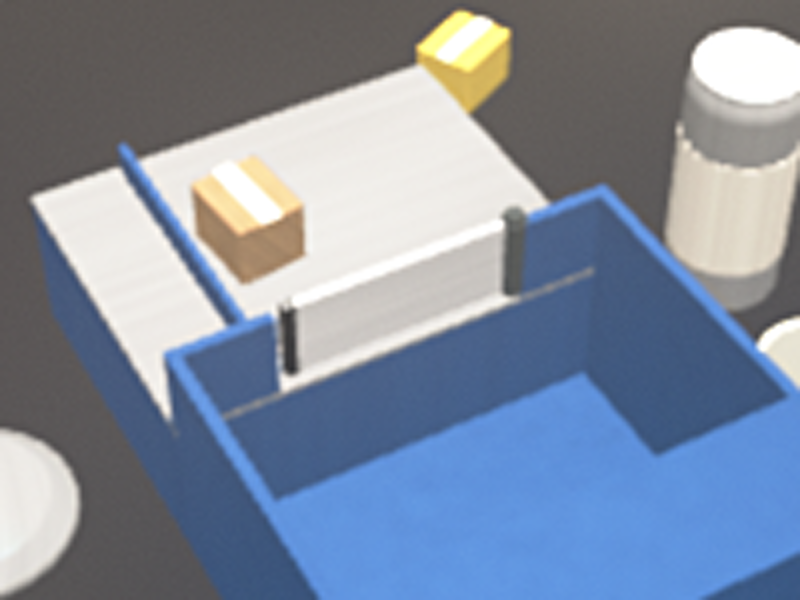

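View pics/c2.png

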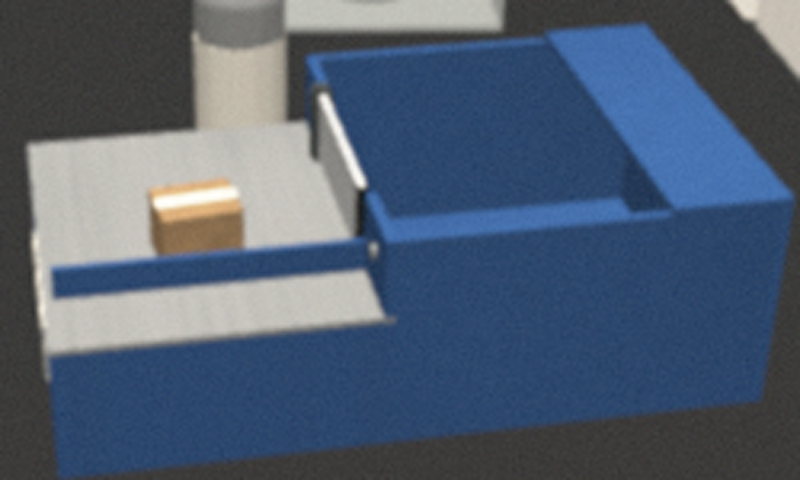

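Scene crop: the cardboard carton with white tape (c1 250,220) stands on the sill between the kerb (180,240) and the shut flap (400,290), hinge post at (513,250). Side crop: the carton is at (197,218) and the hood is on the far end. Next I fit the box pose from corners in both views.

```bash
cat > h.py <<'E'
import numpy as np, cv2
from scipy.optimize import least_squares
def load(n): d=np.load(n+".npz"); return d["K"],d["extrinsics"]
C={"scene":load("scene0"),"side":load("side0")}
def proj(n,P):
    K,E=C[n]; p=np.c_[P,np.ones(len(P))]@E.T; p=p[:,:3]@K.T; return p[:,:2]/p[:,2:]
def ray(n,uv,z):
    K,E=C[n]; uv=np.atleast_2d(uv); R=E[:3,:3]; o=-R.T@E[:3,3]
    d=np.c_[uv,np.ones(len(uv))]@np.linalg.inv(K).T@R; return o+d*((z-o[2])/d[:,2])[:,None]
def c1(p): return (np.array(p,float)+.5)/4-.5+[215,170]
def c2(p): return (np.array(p,float)+.5)/3.2-.5+[225,180]
def world(v,P): 
    c,s=np.cos(v[2]),np.sin(v[2]); P=np.array(P,float)
    return np.c_[v[0]+c*P[:,0]-s*P[:,1], v[1]+s*P[:,0]+c*P[:,1], P[:,2]]
E
cat > fit.py <<'E'
from h import *
A=[(-170,-110,80,32,200),(-170,110,80,420,67),(0,58,125,503,222),(0,-55,125,295,300),(6,-104,80,222,418),(6,104,80,593,270),(6,-104,8,273,500),(6,104,8,583,373)]
B=[(-170,-110,80,50,352),(-170,110,80,28,145),(214.5,110,129,650,25),(214.5,-110,129,792,197),(-170,-110,0,62,475),(214.5,-110,0,760,402)]
A=np.array(A,float);B=np.array(B,float)
def res(v): return np.r_[proj("scene",world(v,A[:,:3]/1e3))-c1(A[:,3:]),proj("side",world(v,B[:,:3]/1e3))-c2(B[:,3:])].ravel()
r=least_squares(res,[.5,-.1,0],loss="soft_l1"); v=r.x
print("box",v,np.degrees(v[2])); print(res(v).reshape(-1,2).round(1).tolist())
np.save("box.npy",v)
def tobox(P): c,s=np.cos(v[2]),np.sin(v[2]); d=P[:,:2]-v[:2]; return np.c_[d@[c,s],d@[-s,c]]*1e3
t1=tobox(ray("scene",c1([(195,185),(255,157),(303,208),(242,235)]),.114)); t2=tobox(ray("side",c2([(150,192),(230,180),(240,203),(153,212)]),.114))
print(t1.round(1).tolist(),t1.mean(0)); print(t2.round(1).tolist(),t2.mean(0))
print(tobox(ray("scene",c1([(247,282)]),.08)),tobox(ray("side",c2([(155,253),(240,249)]),.08)))
print("kerb", tobox(ray("scene",c1([(122,146),(240,320)]),.098)))
E
python3 fit.py
```

```text
box [0.55722838 0.01775804 0.06244741] 3.5779732318744126
[[0.1, -0.3], [0.7, -0.4], [1.3, 0.1], [-3.2, 2.2], [-7.5, 2.9], [0.5, -0.3], [-17.2, 8.4], [0.5, 0.2], [-0.3, -0.9], [0.0, -0.8], [-2.1, -0.8], [0.3, -0.5], [-0.7, 0.4], [-0.3, -1.4]]
[[-103.7, -49.8], [-108.3, -16.4], [-64.7, -12.9], [-61.7, -45.4]] [-84.5966459  -31.12654682]
[[-109.1, -22.3], [-65.2, -16.9], [-63.7, -42.3], [-109.8, -43.5]] [-86.9700556  -31.24585697]
[[-65.66102138 -43.23397899]] [[-108.55231191  -29.39455447]
 [ -62.78220187  -33.38994743]]
kerb [[-165.1507352   -62.47904766]
 [ -27.75628309  -63.67123242]]
```

```bash
cat >> h.py <<'E'
def now():
    from plant import robot
    from scipy.spatial.transform import Rotation as R
    s=robot.read_state(); Y=R.from_rotvec(s["orientation"]).as_matrix()[:,1]
    v=np.load("box.npy"); c,si=np.cos(v[2]),np.sin(v[2]); d=s["tool_pos"][:2]-v[:2]
    b=np.array([d@[c,si],d@[-si,c]]); print("t",round(s["t"],2),"pos",s["tool_pos"].round(4),"box mm",(b*1e3).round(1),"yaw-in-box",round(np.degrees(np.arctan2(Y[1],Y[0])-v[2]),1),"F",s["force"].round(2),"open",round(s["opening"],4))
    return s,b
def goto(bx,by,z,yaw):
    s,b=now(); v=np.load("box.npy"); t=world(v,[(bx/1e3,by/1e3,z/1e3)])[0]
    from scipy.spatial.transform import Rotation as R
    Y=R.from_rotvec(s["orientation"]).as_matrix()[:,1]
    print("shift mm",((t-s["tool_pos"])*1e3).round(1),"turn",round((yaw+np.degrees(v[2]-np.arctan2(Y[1],Y[0]))+180)%360-180,1))
E
python3 -c "
from h import *
goto(-82,0,180,32)"
```

```text
t 0.1 pos [ 0.2218 -0.557   0.2177] box mm [-370.7 -552.7] yaw-in-box -71.9 F [ 0.04  0.   -0.94] open 0.0928
shift mm [253.6 569.6 -37.7] turn 103.9
```

```bash
python3 -m inch '[254,570,0,104,100,254,570,0,104,100,254,570,0,104,100,254,570,0,104,100,254,570,0,104,100,254,570,0,104,100,254,570,0,104,100,254,570,0,104,100,254,570,0,104,100,254,570,0,104,100]'; python3 -c "
from h import *
goto(-82,0,180,32)"
```

```text
t: 0.93
tool_pos: [0.3916, -0.1749, 0.2184]
orientation: [2.149, 2.291, 0.0]
force: [0.4, -0.3, -0.0]
opening: 0.0933
gripper_force: 0.0
t 0.93 pos [ 0.3916 -0.1749  0.2184] box mm [-177.3 -181.9] yaw-in-box 0.1 F [ 0.37 -0.31 -0.03] open 0.0933
shift mm [ 83.8 187.5 -38.4] turn 31.9
```

```bash
python3 -m inch '[84,188,0,32,100,84,188,0,32,100,84,188,0,32,100,84,188,0,32,100,84,188,0,32,100,84,188,0,32,100,84,188,0,32,100,84,188,-35,32,100,84,188,-35,32,100]' >/dev/null; python3 - <<'E'
from h import *
from plant import read_camera
goto(-82,0,88,32)
a=[cv2.resize(read_camera(n)["image"][y:y+200,x:x+240],None,fx=1.6,fy=1.6,interpolation=cv2.INTER_CUBIC) for n,x,y in(("side",210,150),("scene",205,130))]
cv2.imwrite("pics/p1.png",np.hstack(a))
E
```

```text
t 1.68 pos [0.4724 0.0105 0.1784] box mm [-85.1  -1.9] yaw-in-box 31.7 F [-1.03 -0.53 -1.74] open 0.0932
shift mm [  3.    2.1 -90.4] turn 0.3
```

View pics/p1.png

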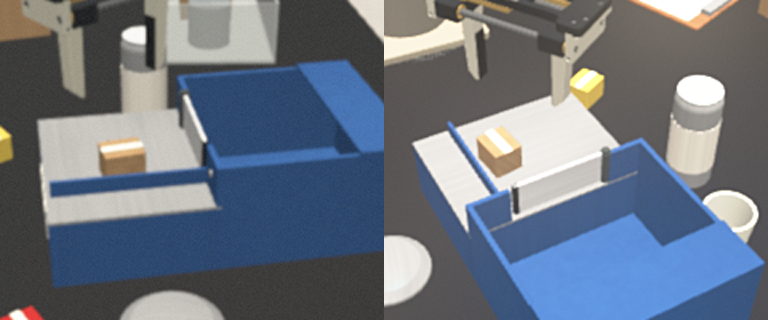

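The fingers hang clear of everything: the rear tip is behind the carton and the other is left of it. I'll descend.

```bash
python3 -m inch '[2,1,-45,0,100,2,1,-90,0,100,2,1,-90,0,100,2,1,-90,0,100]' >/dev/null; python3 - <<'E'
from h import *
from plant import read_camera
goto(-82,0,88,32)
a=[cv2.resize(read_camera(n)["image"][y:y+120,x:x+150],None,fx=2.6,fy=2.6,interpolation=cv2.INTER_CUBIC) for n,x,y in(("side",220,190),("scene",215,170))]
cv2.imwrite("pics/p2.png",np.hstack(a))
E
```

```text
t 2.12 pos [0.4752 0.0115 0.092 ] box mm [-82.3  -1.1] yaw-in-box 31.7 F [ 0.79 -0.17 -0.13] open 0.0929
shift mm [ 0.2  1.1 -4. ] turn 0.3
```

View pics/p2.png

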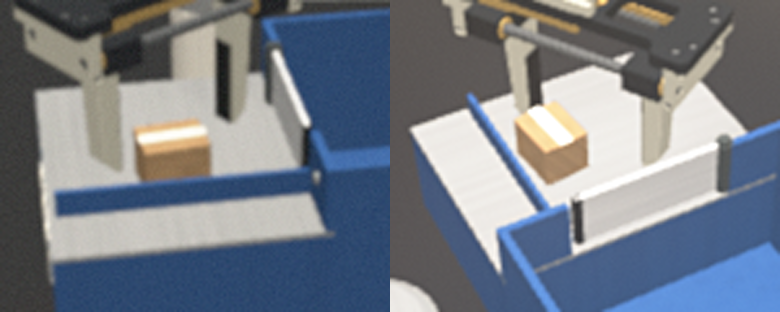

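Both fingertips are over the sill: the rear one behind the carton (side crop 105,160), the other left of it (655,160 in the scene half). The path to the flap is clear. I'll write a small tracker for the carton.

```bash
cat > trk.py <<'E'
from h import *
from plant import read_camera
v=np.load("box.npy")
def tobox(P): c,s=np.cos(v[2]),np.sin(v[2]); d=P[:,:2]-v[:2]; return np.c_[d@[c,s],d@[-s,c]]*1e3
def track(save=None):
    s,b=now()
    for n,x0,y0,x1,y1 in(("scene",245,185,360,300),("side",250,215,370,280)):
        im=read_camera(n)["image"]; 
        if save: cv2.imwrite(f"pics/{save}_{n}.png",im)
        h=cv2.cvtColor(im,cv2.COLOR_BGR2HSV); m=cv2.inRange(h,(6,70,60),(22,255,255))
        M=np.zeros_like(m); M[y0:y1,x0:x1]=m[y0:y1,x0:x1]
        M=cv2.morphologyEx(M,cv2.MORPH_CLOSE,np.ones((7,7)))
        cs=cv2.findContours(M,cv2.RETR_EXTERNAL,cv2.CHAIN_APPROX_NONE)[0]
        if not cs: print(n,"none"); continue
        c=cv2.convexHull(max(cs,key=cv2.contourArea)); mo=cv2.moments(c); cen=[mo["m10"]/mo["m00"],mo["m01"]/mo["m00"]]
        H=cv2.erode(cv2.fillConvexPoly(np.zeros_like(m),c,255),np.ones((3,3)))
        w=cv2.findNonZero(((h[...,1]<60)&(h[...,2]>150)&(H>0)).astype(np.uint8))
        yaw=None
        if w is not None and len(w)>8:
            vx,vy,x,y=cv2.fitLine(w,cv2.DIST_HUBER,0,.01,.01).ravel(); p=tobox(ray(n,[(x-8*vx,y-8*vy),(x+8*vx,y+8*vy)],.114)); d=p[1]-p[0]; yaw=round((np.degrees(np.arctan2(d[1],d[0]))+90)%180-90,1)
        print(n,"px",np.round(cen,1),"area",mo["m00"],"box",tobox(ray(n,cen,.097)).round(1)[0],"yaw",yaw)
if __name__=="__main__":
    import sys; track(*sys.argv[1:])
E
python3 trk.py
```

```text
t 2.22 pos [0.4786 0.0115 0.096 ] box mm [-78.9  -1.3] yaw-in-box 31.7 F [ 0.31 -0.03  0.36] open 0.0929
scene px [276.7 224.4] area 590.5 box [-87.6 -31. ] yaw 10.0
side px [285.8 247.4] area 542.5 box [-85.3 -23.6] yaw 5.1
```

```bash
python3 -m inch '[0,4,-4,0,100,4,4,-4,0,100,8,4.5,-4,0,100,11,4.7,-4,0,100,14,5,-4,0,100,17,5,-4,0,100,20,5,-4,0,100,20,5,-4,0,100]' >/dev/null; python3 trk.py
```

```text
t 2.98 pos [0.4981 0.0171 0.0896] box mm [-59.1   3. ] yaw-in-box 31.7 F [0.67 0.13 0.56] open 0.0931
scene px [279.  228.5] area 593.0 box [-75.2 -32.2] yaw 6.5
side px [293.4 246.8] area 516.0 box [-72.1 -24.1] yaw 2.2
```

```bash
python3 -m inch '[3,0,0,0,100,6,0,0,0,100,9,-0.3,0,0,100,12,-0.7,0,0,100,15,-1,0,0,100,15,-1,0,0,100]' >/dev/null; python3 trk.py
```

```text
t 3.58 pos [0.513  0.016  0.0896] box mm [-44.2   1. ] yaw-in-box 31.7 F [-1.    0.03 -0.49] open 0.0928
scene px [281.1 233.5] area 587.0 box [-61.1 -34.7] yaw 2.5
side px [301.7 246.5] area 497.5 box [-57.8 -25.5] yaw -0.5
```

```bash
python3 -m inch '[-5,0,0,0,100,-5,-5,0,0,100,-1,-5,0,0,100,3,-4.7,0,0,100,6,-4.5,0,0,100,9,-4.4,0,0,100,12,-4.2,0,0,100,15,-4,0,0,100,15,-4,0,0,100]' >/dev/null; python3 trk.py d
```

```text
t 4.43 pos [0.528  0.0121 0.0896] box mm [-29.5  -3.8] yaw-in-box 31.7 F [-1.5  -1.82 -0.16] open 0.0928
scene px [284.3 237.9] area 583.0 box [-47.4 -34.7] yaw -2.2
side px [310.2 245.9] area 488.0 box [-42.8 -25.9] yaw -2.2
```

```bash
python3 - <<'E'
from h import *
a=[cv2.resize(cv2.imread(f"pics/d_{n}.png")[y:y+120,x:x+150],None,fx=2.6,fy=2.6,interpolation=cv2.INTER_CUBIC) for n,x,y in(("side",230,190),("scene",215,180))]
cv2.imwrite("pics/p3.png",np.hstack(a))
E
```

```text
(no output)
```

View pics/p3.png

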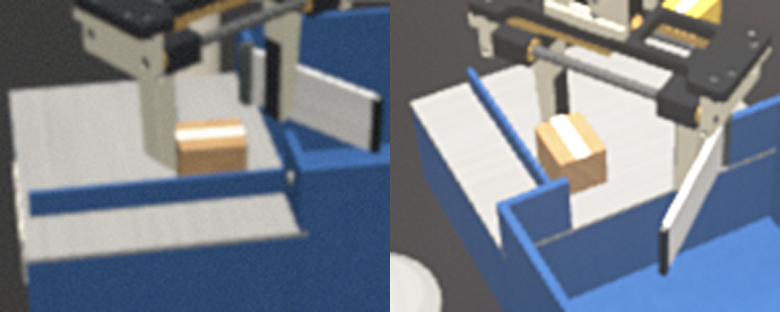

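The flap is held open about 45–50° by the front finger (side crop 320,110). The carton is upright at x≈-45 mm and well clear of it. I'll keep pushing, a little to the right of its middle.

```bash
python3 -m inch '[-4,0,0,0,100,-4,-3,0,0,100,0,-3,0,0,100,3,-2.8,0,0,100,6,-2.6,0,0,100,9,-2.4,0,0,100,12,-2.2,0,0,100,15,-2,0,0,100,18,-1.9,0,0,100,18,-1.9,0,0,100]' >/dev/null; python3 trk.py
```

```text
t 5.37 pos [0.5463 0.0102 0.0897] box mm [-11.4  -6.9] yaw-in-box 31.7 F [ 0.12 -2.16 -0.82] open 0.093
scene px [289.4 244.5] area 628.0 box [-27.5 -34.4] yaw 4.8
side px [321.1 244.7] area 491.5 box [-23.5 -25.5] yaw 0.2
```

```bash
python3 -m inch '[-4,0,0,0,100,-4,4,0,0,100,0,4.2,0,0,100,3,4.4,0,0,100,6,4.6,0,0,100,9,4.8,0,0,100,12,5,0,0,100,15,5,0,0,100,18,5.2,0,0,100,18,5.2,0,0,100]' >/dev/null; python3 trk.py e
```

```text
t 6.3 pos [0.5642 0.0154 0.0897] box mm [ 6.8 -2.8] yaw-in-box 31.7 F [ 0.35 -1.42 -0.09] open 0.0931
scene px [293.2 250.9] area 628.0 box [ -9.8 -35.6] yaw 1.3
side px [330.4 243.5] area 447.0 box [ -6.8 -24.2] yaw -8.4
```

```bash
python3 - <<'E'
from h import *
a=[cv2.resize(cv2.imread(f"pics/e_{n}.png")[y:y+120,x:x+150],None,fx=2.6,fy=2.6,interpolation=cv2.INTER_CUBIC) for n,x,y in(("side",240,190),("scene",225,180))]
cv2.imwrite("pics/p4.png",np.hstack(a))
E
```

```text
(no output)
```

View pics/p4.png

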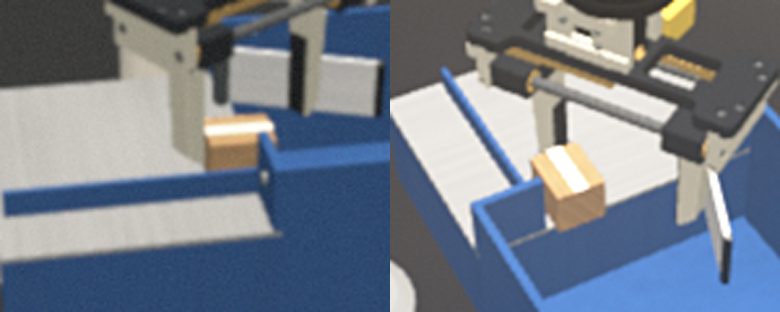

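The carton is in the doorway, straight, with the flap wide open and clear. Pushing it over the edge.

```bash
python3 -m inch '[3,0.2,0,0,100,6,0.4,0,0,100,9,0.6,0,0,100,12,0.8,0,0,100,15,1,0,0,100,18,1.2,0,0,100,21,1.3,0,0,100,24,1.5,0,0,100,24,1.5,0,0,100,24,1.5,0,0,100]' >/dev/null; python3 trk.py f
```

```text
t 7.23 pos [0.588  0.0168 0.0897] box mm [30.7 -2.8] yaw-in-box 31.7 F [ 0.24 -1.17 -0.75] open 0.0928
scene px [295.9 287.2] area 512.5 box [ 67.6 -70.2] yaw -15.3
side none
```

```bash
python3 - <<'E'
from h import *
a=[cv2.resize(cv2.imread(f"pics/f_{n}.png")[y:y+150,x:x+190],None,fx=2.1,fy=2.1,interpolation=cv2.INTER_CUBIC) for n,x,y in(("side",260,170),("scene",245,190))]
cv2.imwrite("pics/p5.png",np.hstack(a))
E
```

```text
(no output)
```

View pics/p5.png

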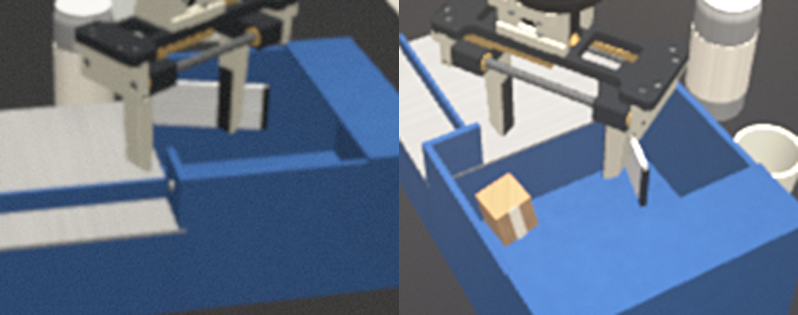

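The carton is down in the bin (right half, 507,208). I'll draw back so the flap follows the finger shut, then rise.

```bash
python3 -m inch '[-12,-0.7,0,0,100,-24,-1.5,0,0,100,-36,-2.2,0,0,100,-48,-3,0,0,100,-60,-3.7,0,0,100,-72,-4.5,0,0,100,-84,-5.2,0,0,100,-96,-6,0,0,100,-108,-6.7,0,0,100,-112,-7,0,0,100]' >/dev/null; python3 -m inch '[0,0,30,0,100,0,0,70,0,100,0,0,100,0,100,0,0,130,0,100,0,0,130,0,100,0,0,130,0,100,0,0,130,0,100,0,0,130,0,100,0,0,130,0,100,0,0,130,0,100]'; python3 trk.py g;  python3 - <<'E'
from h import *
cv2.imwrite("pics/p6.png",cv2.resize(np.hstack([cv2.imread(f"pics/g_{n}.png")[y:y+230,x:x+260] for n,x,y in(("side",220,130),("scene",215,170))]),None,fx=1.5,fy=1.5,interpolation=cv2.INTER_CUBIC))
E
```

```text
t: 9.0
tool_pos: [0.4747, 0.01, 0.2182]
orientation: [-1.442, -2.789, 0.001]
force: [-0.0, -0.3, -0.2]
opening: 0.0929
gripper_force: 0.0
t 9.0 pos [0.4747 0.01   0.2182] box mm [-82.8  -2.6] yaw-in-box 31.7 F [-0.02 -0.32 -0.18] open 0.0929
scene px [298.3 287.2] area 529.5 box [ 69.6 -66.7] yaw -32.8
side none
```

View pics/p6.png

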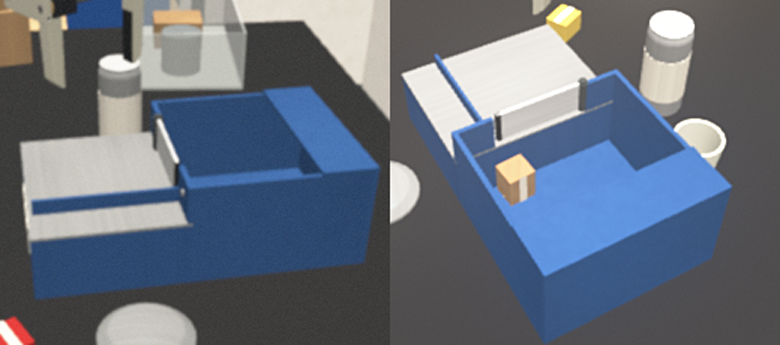

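The flap is shut, the carton stands on the bin floor (516,180), and the can, cover and cup are where they stood. Handing in.

```bash
python3 -c "
from plant import job
print(job.close_job())"
```

```text
the job is handed in; nothing more can be done
None
```

The carton is in the bin, the flap has swung shut, and the can, cover and cup look unmoved in the last pictures; I handed the job in at about 9 s of the 38 s allowed, but no verdict came back.

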